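Lock a sample tube onto the bench homogeniser and start it

TASK

Fit the sample tube (the one with two metal pins on its cap) cap-down into the collar of the tube homogeniser: pins in at the slots, push down against the spring, turn a quarter turn clockwise seen from above, and let it come up so that it sits locked, upright and let go. Only then press the start button fully in. Keep the tube upright all the way and leave the other bottle, tube and beaker where they stand.

Things in the scene. Friction and masses are not known exactly. Their poses are not given: they have to be found in the camera images.
- sample_tube: Off-white tube, 130 mm tall, about 120 g, standing upside down on its grey ribbed cap (46 mm diameter, 30 mm tall, lower edge bevelled). Two round steel pins on opposite sides of the cap set it apart: 10 mm thick, centred 7 mm above the underside, tips 30 mm from the axis. Origin: centre of the cap's underside, z up the tube, pins along its +x and -x (alike: a half turn makes no difference).
- tube_grip (a point): Point on the sample tube's axis 90 mm above the cap's underside, a good place to hold it: the body is a plain round cylinder of 34 mm diameter from 36 to 118 mm up (under it a 39 mm flange), then rounds off.
- drive: Tube homogeniser: white box fixed on the bench, 180 (x) x 280 (y) x 60 mm tall, origin at the centre of its underside. On its top deck, at y = +72 mm (its left, seen from the robot), stands the round grey metal bayonet collar; at the other end are the display, a 24 mm speed knob 15 mm tall (x +44, y -45 mm) and the start button.
- socket (a point): Centre of the collar's mouth, level with its top, 90 mm above the bench; axes parallel to the drive's. Collar 80 mm outside, 30 mm tall, bore 49.6 mm. Two slots in its inner lip, open at the top and 14.5 mm wide or more, let the pins in on the +x and the -x side. Until it is pushed, a tube put in rests on the sprung plate with its underside about 12 mm below the mouth.
- coupling (a joint): Downward travel of the sprung round plate in the collar on which the cap's underside rests: 0 up (11 mm below the mouth), 0.015 m at its solid stop (26 mm below). It pushes back 0.85 N per mm: 5 N at 6 mm, 10 N at 12 mm.
- lock_seat (a point): Place of the tube's origin when locked: on the axis, 17 mm below the mouth. With the underside pushed to 22 mm below the mouth or lower (23 to 25 is good) the pins pass under the lip and the tube turns 90 degrees clockwise seen from above (not the other way), to a stop 3 degrees further. Let up there, the pins rise 5 mm into notches, along the drive's +y and -y, with 3 degrees of play.
- start_top (a point): Centre of the top of the round white 30 mm start button, 78 mm above the bench (drive frame x -42, y -72 mm). Pressed straight down.
- start (a joint): Travel of the start button: 0 out, 0.006 m fully down. A spring brings it back; 1.5 N to begin, 5 N at the bottom.
- plain_tube: Bystander: slimmer tube standing on a 40 mm grey cap without pins, 118 mm tall, pointed top. Origin under its centre.
- reagent: Bystander: amber reagent bottle, 56 mm diameter, 115 mm tall. Origin under its centre.
- beaker: Bystander: glass beaker, 68 mm diameter, 90 mm tall. Origin under its centre.
Things that resemble listed ones, but are neither listed nor needed, are in the scene too. What is shaped like the sample_tube but red or turquoise is not meant.

How it is judged (in metres and radians):
On the way, in this order (a step that is already met when the one before it is completed fails the run):
1. the tube is pushed down in the collar against the spring (z of sample_tube in the frame of socket below -0.0205 m and horizontal distance between sample_tube and socket below 0.005 m), for 0.1 s.
2. the tube has come up locked after its quarter turn and is let go (z of sample_tube in the frame of socket between -0.0195 and -0.0145 m and horizontal distance between sample_tube and socket below 0.004 m and angle between the x axis of sample_tube and the y axis of socket, either way round below 0.14 rad and angle between sample_tube's own z axis and vertical below 0.07 rad and contact force between sample_tube and the fingers below 0.2 N), for 0.2 s.
3. the start button is pressed (value of joint start above 0.0045 m), for 0.05 s.
At the end, for the whole second after the job is handed in: The sample tube is locked in the collar: pins up in the notches (underside 14.5 to 19.5 mm below the mouth, within 4 mm of the axis, pins within 8 degrees of the drive's y axis, tilted less than 4 degrees), at rest, and the start button has been pressed and is out again (z of sample_tube in the frame of socket between -0.0195 and -0.0145 m and horizontal distance between sample_tube and socket below 0.004 m and angle between the x axis of sample_tube and the y axis of socket, either way round below 0.14 rad and angle between sample_tube's own z axis and vertical below 0.07 rad and linear speed of sample_tube below 0.01 m/s and value of joint start below 0.0015 m); the robot touches nothing.
It fails at once if start is pressed while the tube is not locked (value of joint start above 0.003 m and not (z of sample_tube in the frame of socket between -0.0205 and -0.014 m and horizontal distance between sample_tube and socket below 0.005 m and angle between the x axis of sample_tube and the y axis of socket, either way round below 0.16 rad)).
It fails at once if the sample tube is tipped by more than 40 degrees (angle between sample_tube's own z axis and vertical above 0.7 rad).
It fails at once if the plain tube, the bottle or the beaker is shifted by more than 30 mm or knocked over (distance of any of plain_tube, reagent, beaker from where it was at the start of the episode above 0.03 m or angle between any of plain_tube, reagent, beaker's own z axis and vertical above 0.5 rad).
It also fails if it takes over 59 s, if anything falls off the work surface, if the arm or the gripper's body presses on something with over 40 N, if the wrist force passes 120 N, or if a joint passes its speed limit or range.

ROBOT

A 6-joint arm with a two-finger parallel gripper is mounted at the origin on the work surface. World frame = base frame: x ahead of the robot, y to its left, z up, the work surface at z = 0. Lengths are in m, angles in degrees, forces in N, time in s.
With the tool pointing down it reaches from about 0.3 to 0.75 m from the base axis. Payload 8.5 kg.
Tool frame: the origin (TCP) lies between the finger pads; the fingertips stand 8 mm ahead of it and the grasp point (between the pads) lies 11 mm behind it; y points along the fingers, z is the direction in which the jaws open and shut, and the axes are right-handed (so a half turn about y gives the same grasp; the last joint's range is limited). The gripper opens to 85 mm and grips with 20 to 120 N. Pads are 22 mm wide; open, the fingers measure 114 mm over their backs; the gripper's body (76 mm by 85 mm) begins 54 mm behind the grasp point. The pads swing forward as they close: fully open they stand 13 mm farther back than shut.
Start: joints at [56.534, 21.807, 74.336, -0, 83.858, -12.336], TCP at [0.198, 0.513, 0.239] pointing down, gripper open.
Joint ranges: [-178.18, 178.18], [-50.72, 133.34], [12.68, 142.11], [-81.47, 261.47], [9.98, 163.14], [-165.26, 165.26]. Speed limits (degrees/s): [136.94, 136.94, 180, 180, 180, 180].

INTERFACE

Orientations are given as a 3x3 rotation matrix whose columns are the frame's x, y, z axes.
In Python, from rig import env, get_image gives the robot as it stands.
- The arm moves only by the tool move_arm, never from a script. Its argument "targets" is one flat list of numbers, 6 for each row, row after row: the shift along the tool's x, y, z in mm, then the turn, a rotation vector about the tool's x, y, z in rad. A call has exactly 5 rows; each row shifts and turns the commanded pose from where the row before left it, along the tool's axes as they then stand; what a row does not reach is not made up. A row lasts 1/8 s, in which the tool goes at most 62.5 mm and 10.7 degrees, less where a joint would pass 70% of its speed; a pose out of reach is approached as far as the arm can. A call is refused whole if a number of a shift passes 62.5 or a number of a turn 0.188, either way. A call with a gripper value outside its range is refused whole. "hand" is the opening, from -1 (shut) to 1 (fully open), so that 0 is half open, set as the call begins (left out, the last holds). The fingers move at their own pace and stop on an object; "squeeze" is the grip in N (left out, the last holds). Time passes only in rows, so rows that do not move let the fingers close, or fill a call up. It gives the time, the measured TCP pose, the force and the opening at its end, in the units of the state.
- env.observe(): the state, without advancing time (a new reading comes with each control period).
- get_image(name): name is "scene" or "top" or "wrist"; returns a dict with "pixels" (420x560x3 uint8, red, green, blue), "z_map" (420x560 float32, m along the optical axis (not along the pixel's ray), 0 where there is no reading), "intrinsics" (3x3 intrinsics, pixels), "R" (3x3) and "t" (3): a world point X has camera coordinates R X + t; the wrist camera has in their place "mount" (4x4, takes a point from camera to tool coordinates, whose origin is the TCP and whose axes are the tool frame's). Camera axes: x right, y down, z forward; pixel columns grow to the right and rows downward; lengths in m; the calibration is good to about 2 mm. A picture is of the moment at which its call begins: read the wrist's pose just before it.
- env.close_job(): hands the job in, once; it reports no verdict.
The state is a dict: "time_s": time; "q": joint angles; "qvel": joint speeds; "joint_efforts": joint torques, N m; "position": TCP position; "tool_rot": TCP orientation; "ft_force": force on the tool from outside, world axes, zero at the start; "wrist_torque": the same for the moment, N m; "grip_width": finger opening in m.
Only numpy, scipy, OpenCV 4.12 (cv2) and the standard library are available. Lean on these libraries where they do the work, as an engineer would, in place of code of your own. Each camera call takes 0.05 s, during which the arm holds its last target.

## Working session

There is one attempt and no reset: what is moved stays moved. The work goes in short steps, Python scripts to look and compute and a tool call to move; the robot and the scene stay as the last step left them, time stands still between calls to the robot, and variables do not carry over. Pictures are saved under pics/ and viewed, and the job is handed in when it is done.

Besides the shell and the picture viewer there is one more tool, called after "Emit:" as name(argument=value, ...) on one line, values as JSON. move_arm: Moves the arm, as the interface text tells. Its arguments: {"type":"object","properties":{"targets":{"type":"array"},"hand":{"type":"number"},"squeeze":{"type":"number"}},"required":["targets"]}

```bash
ls; mkdir -p pics; python3 - <<'E'
from rig import env,get_image
import cv2,numpy as np
s=env.observe();print(s)
for n in ["scene","top","wrist"]:
    d=get_image(n);cv2.imwrite(f"pics/{n}0.png",d["pixels"][:,:,::-1]);np.savez(f"{n}0.npz",**d)
    print(n,{k:v for k,v in d.items() if k not in("pixels","z_map")})
E
```

```text
pics
{'time_s': 0.0, 'q': array([ 5.65323424e+01,  2.18397896e+01,  7.43872725e+01, -7.58073006e-04,
        8.38580392e+01, -1.23374382e+01]), 'qvel': array([ 0.10422509,  0.01216788, -0.01690658, -0.02711369, -0.00514281,
        0.03025868]), 'joint_efforts': array([ 8.68121024e-04, -4.48473215e+01, -2.31277478e+01, -1.61988928e-04,
        4.82035000e-03, -4.74501496e-05]), 'position': array([0.1981193 , 0.51275545, 0.2387082 ]), 'tool_rot': array([[ 9.32763923e-01, -8.08117755e-04,  3.60486907e-01],
       [-3.60487684e-01, -1.24628590e-03,  9.32763141e-01],
       [-3.04512705e-04, -9.99998897e-01, -1.45380702e-03]]), 'ft_force': array([-0.55698081, -0.62900473,  0.4804228 ]), 'wrist_torque': array([-0.00387471, -0.00500089, -0.01182072]), 'grip_width': 0.08521025557970452}
scene {'intrinsics': array([[433.75926588,   0.        , 287.58255467],
       [  0.        , 433.75926588, 205.99905239],
       [  0.        ,   0.        ,   1.        ]]), 'R': array([[-0.88225483,  0.47064705, -0.01085212],
       [ 0.32752352,  0.59707688, -0.73227559],
       [-0.3381638 , -0.649608  
[... 275 characters left out ...]
9975527,  0.0051188 ],
       [-0.99760413,  0.02113857, -0.06587236],
       [ 0.06574803, -0.00652425, -0.99781493]]), 't': array([-0.05258352,  0.50162098,  1.26745496])}
wrist {'intrinsics': array([[332.91690626,   0.        , 276.50830492],
       [  0.        , 332.91690626, 209.45345141],
       [  0.        ,   0.        ,   1.        ]]), 'mount': array([[-7.65997912e-04,  9.50781135e-01,  3.09862303e-01,
        -7.93159117e-02],
       [-3.05980763e-04, -3.09862602e-01,  9.50781297e-01,
        -1.35041952e-01],
       [ 9.99999660e-01,  6.33484584e-04,  5.28274844e-04,
         4.75650069e-04],
       [ 0.00000000e+00,  0.00000000e+00,  0.00000000e+00,
         1.00000000e+00]])}
```

View pics/scene0.png

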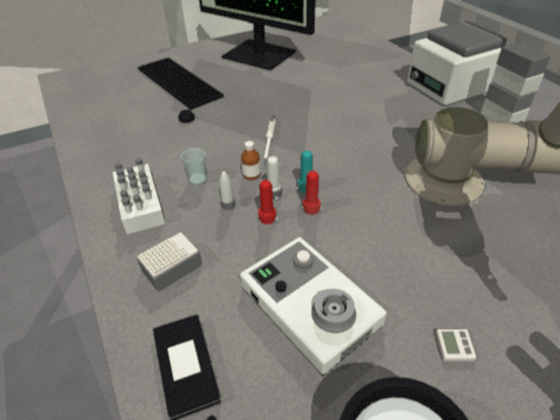

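View pics/top0.png

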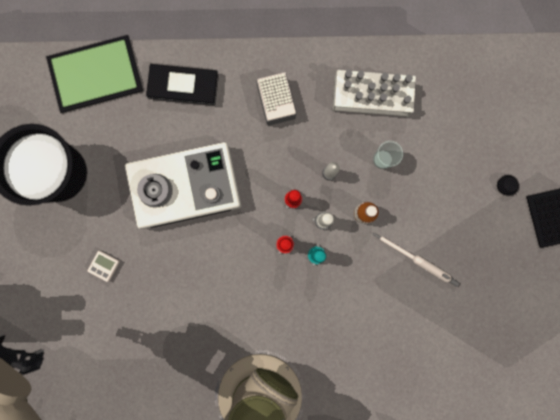

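View pics/wrist0.png

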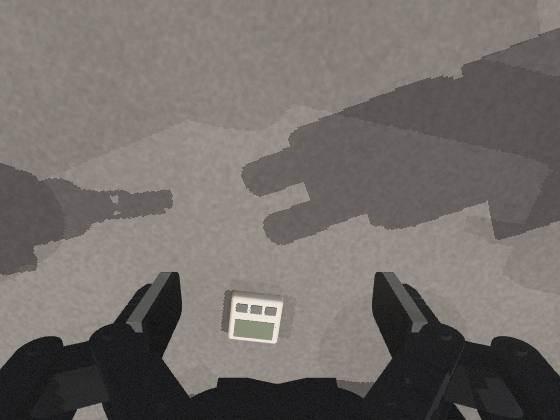

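```bash
cat > h.py <<'E'
import numpy as np,cv2
def load(n): return dict(np.load(n+".npz"))
def unproj(d,u,v,z=None):
    K=d["intrinsics"]; z=d["z_map"][int(v),int(u)] if z is None else z
    c=np.array([(u-K[0,2])/K[0,0]*z,(v-K[1,2])/K[1,1]*z,z]); return d["R"].T@(c-d["t"])
def cloud(d):
    K=d["intrinsics"];z=d["z_map"];v,u=np.mgrid[:z.shape[0],:z.shape[1]]
    c=np.stack([(u-K[0,2])/K[0,0]*z,(v-K[1,2])/K[1,1]*z,z],-1)
    return (c-d["t"])@d["R"]
def proj(d,X):
    c=d["R"]@np.asarray(X)+d["t"];p=d["intrinsics"]@c;return p[:2]/p[2]
def ray_at(d,u,v,h):
    K=d["intrinsics"];r=d["R"].T@np.array([(u-K[0,2])/K[0,0],(v-K[1,2])/K[1,1],1]);o=-d["R"].T@d["t"]
    return o+r*(h-o[2])/r[2]
E
python3 - <<'E'
from h import *
t=load("top0");s=load("scene0")
a=cv2.resize(t["pixels"][150:270,260:400],None,fx=4,fy=4,interpolation=2)[:,:,::-1]
b=cv2.resize(s["pixels"][140:240,180:330],None,fx=4,fy=4,interpolation=2)[:,:,::-1]
cv2.imwrite("pics/cropt.png",a);cv2.imwrite("pics/crops.png",b)
C=cloud(t)
for n,p in dict(red1=(293,198),red2=(285,243),teal=(318,255),white=(327,217),reag=(371,211),plain=(331,170),beaker=(390,152),collar=(154,190),btn=(211,194)).items():
    print(n,C[p[1],p[0]].round(4))
C2=cloud(s)
for n,p in dict(white=(272,160),plain=(225,175),red1=(266,185),red2=(313,175),teal=(306,155)).items(): print(n,C2[p[1],p[0]].round(4))
E
```

```text
red1 [ 0.5225 -0.0977  0.1293]
red2 [ 0.4103 -0.0751  0.1292]
teal [ 0.3788 -0.1566  0.1299]
white [ 0.4731 -0.1819  0.1279]
reag [ 0.4864 -0.2947  0.1186]
plain [ 0.5949 -0.198   0.106 ]
beaker [ 0.6552 -0.3738  0.0167]
collar [0.5554 0.2627 0.0827]
btn [0.5421 0.1147 0.0793]
white [ 0.4768 -0.1764  0.1268]
plain [ 0.6042 -0.1979  0.1101]
red1 [ 0.5355 -0.0925  0.1258]
red2 [ 0.4143 -0.0684  0.1276]
teal [ 0.3858 -0.1536  0.1255]
```

View pics/cropt.png

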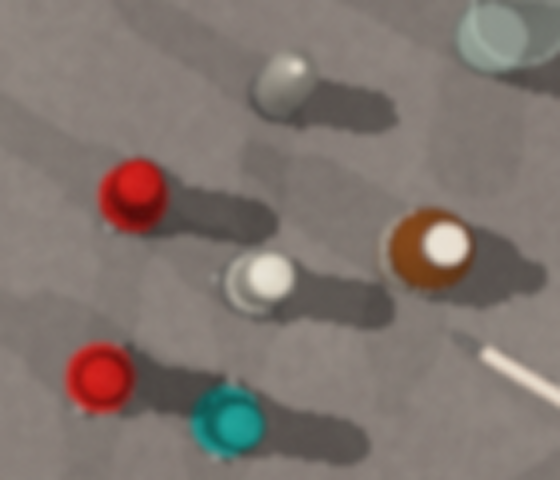

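View pics/crops.png

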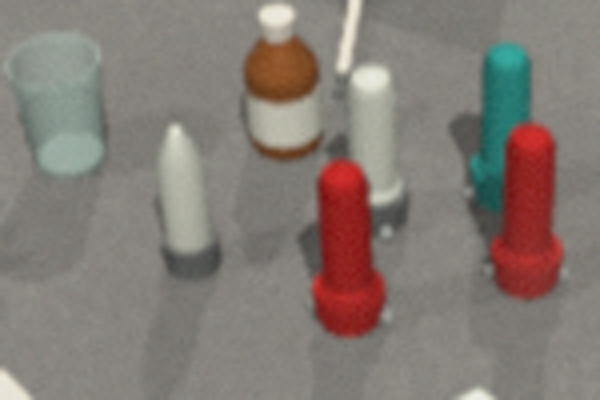

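```bash
python3 - <<'E'
from h import *
t=load("top0");s=load("scene0")
print("pinT",ray_at(t,313.5,219.2,.007),"pinS",ray_at(s,277,197.8,.007))
C=cloud(t);C2=cloud(s)
from scipy.optimize import least_squares
for nm,c in(("top",C),("scene",C2)):
    m=(abs(c[...,0]-.475)<.05)&(abs(c[...,1]+.18)<.05)&(c[...,2]>.02)&(c[...,2]<.14)
    P=c[m]; print(nm,len(P),P[:,2].max())
    for lo,hi,r in((.04,.112,.017),):
        Q=P[(P[:,2]>lo)&(P[:,2]<hi)]
        f=least_squares(lambda a:np.hypot(Q[:,0]-a[0],Q[:,1]-a[1])-r,[.475,-.18],loss="soft_l1",f_scale=.002)
        print(f.x,len(Q),np.sqrt(np.mean(f.fun**2)))
    T=P[P[:,2]>.125];print("tip",T.mean(0))
# collar rim from top
for nm,c in(("top",C),("scene",C2)):
    m=(abs(c[...,0]-.555)<.06)&(abs(c[...,1]-.262)<.06)&(c[...,2]>.085)&(c[...,2]<.096)
    Q=c[m];f=least_squares(lambda a:np.abs(np.hypot(Q[:,0]-a[0],Q[:,1]-a[1])-.0324),[.556,.262],loss="soft_l1",f_scale=.004)
    print(nm,"collar",len(Q),np.median(Q[:,2]),f.x,cv2.minEnclosingCircle(Q[:,:2].astype(np.float32)))
    m=(abs(c[...,0]-.55)<.15)&(abs(c[...,1]-.19)<.2)&(c[...,2]>.055)&(c[...,2]<.066)
    Q=c[m];print("deck",len(Q),np.median(Q[:,2]),cv2.minAreaRect((Q[:,:2]*1000).astype(np.float32)))
    m=(abs(c[...,0]-.542)<.03)&(abs(c[...,1]-.115)<.03)&(c[...,2]>.074)&(c[...,2]<.084)
    Q=c[m];print("btn",len(Q),np.median(Q,0),cv2.minEnclosingCircle(Q[:,:2].astype(np.float32)))
E
```

```text
pinT [ 0.47368602 -0.15751966  0.007     ] pinS [ 0.47570826 -0.15661975  0.007     ]
top 260 0.13499438529394162
[ 0.46843918 -0.18353328] 34 0.0002062437389718269
tip [ 0.46807406 -0.18229362  0.12927208]
scene 402 0.131512239608032
[ 0.47223351 -0.18587787] 225 0.001370089187676018
tip [ 0.47423566 -0.18263961  0.12717269]
top collar 440 0.09074213611394823 [0.5559454  0.26436169] ((0.5562785267829895, 0.26464828848838806), 0.04069597274065018)
deck 5604 0.06090837335504287 ((569.527099609375, 193.9464874267578), (180.11549377441406, 279.09844970703125), 11.07203197479248)
btn 114 [0.54179555 0.11441382 0.08044255] ((0.5430987477302551, 0.11465109139680862), 0.02187271974980831)
scene collar 674 0.08834454230192311 [0.56044651 0.26404759] ((0.5601286888122559, 0.2635101079940796), 0.04150561988353729)
deck 7245 0.05880628368831312 ((574.5691528320312, 193.67054748535156), (179.49322509765625, 279.15228271484375), 11.452269554138184)
btn 123 [0.54737159 0.11613275 0.07981584] ((0.5470733642578125, 0.11584386974573135), 0.01629907451570034)
```

Emit:
move_arm(targets=[0, -30, 0, 0, -0.184, 0, 0, -30, 0, 0, -0.184, 0, 44, 0, -42, 0, 0, 0, 44, 0, -42, 0, 0, 0, 44, 0, -42, 0, 0, 0], hand=1, squeeze=60)

```text
time_s: 0.78
position: [0.3311, 0.3855, 0.2992]
tool_rot: [[1.0, -0.0, 0.0], [-0.0, -0.0, 1.0], [-0.0, -1.0, -0.0]]
ft_force: [1.3, 0.1, 0.1]
grip_width: 0.0855
```

Emit:
move_arm(targets=[44, 0, -42, 0, 0, 0, 44, 0, -42, 0, 0, 0, 44, 0, -42, 0, 0, 0, 44, 0, -42, 0, 0, 0, 10, 0, -10, 0, 0, 0])

```text
time_s: 1.4
position: [0.5179, 0.2063, 0.2984]
tool_rot: [[1.0, -0.001, 0.005], [-0.005, -0.001, 1.0], [-0.001, -1.0, -0.001]]
ft_force: [-0.6, 0.3, 0.2]
grip_width: 0.0853
```

Emit:
move_arm(targets=[0, 0, 0, 0, 0, 0, 0, 0, 0, 0, 0, 0, 0, 0, 0, 0, 0, 0, 0, 0, 0, 0, 0, 0, 0, 0, 0, 0, 0, 0])

```text
time_s: 2.02
position: [0.5158, 0.2091, 0.2994]
tool_rot: [[1.0, 0.0, 0.0], [-0.0, 0.0, 1.0], [0.0, -1.0, 0.0]]
ft_force: [-0.8, 0.5, 0.0]
grip_width: 0.0856
```

```bash
cat >> h.py <<'E'
def snap(name):
    from rig import env,get_image
    s=env.observe();d=get_image("wrist")
    T=np.eye(4);T[:3,:3]=s["tool_rot"];T[:3,3]=s["position"]
    M=np.linalg.inv(T@d["mount"]);d["R"]=M[:3,:3];d["t"]=M[:3,3]
    np.savez(name+".npz",**d);cv2.imwrite(f"pics/{name}.png",d["pixels"][:,:,::-1]);print(s["time_s"],s["position"].round(4),s["tool_rot"].round(4).tolist(),s["q"].round(1));return d
E
python3 - <<'E'
from h import *
d=snap("w1")
E
```

```text
2.025 [0.5158 0.2091 0.2994] [[1.0, 0.0001, 0.0002], [-0.0002, 0.0, 1.0], [0.0001, -1.0, 0.0]] [  9.9  20.5  66.4   0.   93.  -80.1]
```

View pics/w1.png

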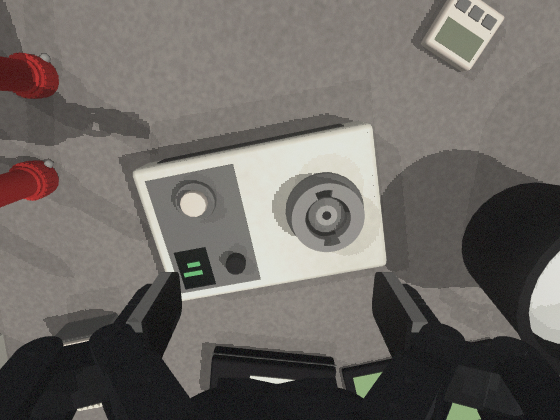

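The wrist view shows the drive: collar centre near (326,212) with slots at about (333,180) and (330,240), and the start button near (193,203).

```bash
python3 - <<'E'
from h import *
from scipy.optimize import least_squares
d=load("w1");c=cloud(d)
cv2.imwrite("pics/w1c.png",cv2.resize(d["pixels"][160:265,270:380],None,fx=5.5,fy=5.5,interpolation=2)[:,:,::-1])
m=(abs(c[...,0]-.558)<.06)&(abs(c[...,1]-.262)<.06)&(c[...,2]>.085)&(c[...,2]<.096)
Q=c[m];print("collar",len(Q),np.median(Q[:,2]),cv2.minEnclosingCircle((1000*Q[:,:2]).astype(np.float32)))
# outer boundary fit via contour + ellipse center at height .09
cs,_=cv2.findContours(m.astype(np.uint8),cv2.RETR_EXTERNAL,cv2.CHAIN_APPROX_NONE)
k=max(cs,key=len)[:,0];X=np.array([ray_at(d,u,v,.09)[:2] for u,v in k])
f=least_squares(lambda a:np.hypot(X[:,0]-a[0],X[:,1]-a[1])-a[2],[.556,.262,.04],loss="soft_l1",f_scale=.001);print("circ",f.x)
m=(abs(c[...,0]-.56)<.17)&(abs(c[...,1]-.19)<.2)&(c[...,2]>.055)&(c[...,2]<.066)
Q=c[m];r=cv2.minAreaRect((Q[:,:2]*1000).astype(np.float32));print("deck",len(Q),np.median(Q[:,2]),r)
m=(abs(c[...,0]-.545)<.03)&(abs(c[...,1]-.115)<.03)&(c[...,2]>.074)&(c[...,2]<.084)
Q=c[m];print("btn",len(Q),np.median(Q,0),cv2.minEnclosingCircle((1000*Q[:,:2]).astype(np.float32)))
# inner features: low depth region inside collar (slots deeper)
a=np.radians(r[2]);ce=f.x[:2]
rr=np.hypot(c[...,0]-ce[0],c[...,1]-ce[1]);th=np.degrees(np.arctan2(c[...,1]-ce[1],c[...,0]-ce[0]))
ring=(rr>.0255)&(rr<.031)&(c[...,2]>.05)
for lo in range(-180,180,5):
    q=ring&(th>=lo)&(th<lo+5)
    print(lo,(c[q][:,2].mean()*1000).round(0) if q.any() else None,end="; ")
E
```

```text
collar 2417 0.09041644308815916 ((559.0275268554688, 265.9964294433594), 40.39864730834961)
circ [0.55861219 0.26554764 0.03992367]
deck 25988 0.06074234431695163 ((572.2732543945312, 195.26780700683594), (178.72909545898438, 278.2276611328125), 11.27592945098877)
btn 577 [0.54431073 0.11757963 0.08210313] ((544.88134765625, 116.51082611083984), 20.446260452270508)
-180 354.0; -175 356.0; -170 None; -165 None; -160 None; -155 90.0; -150 90.0; -145 90.0; -140 90.0; -135 90.0; -130 91.0; -125 90.0; -120 90.0; -115 91.0; -110 91.0; -105 90.0; -100 90.0; -95 91.0; -90 91.0; -85 91.0; -80 90.0; -75 90.0; -70 90.0; -65 90.0; -60 91.0; -55 85.0; -50 81.0; -45 83.0; -40 79.0; -35 79.0; -30 78.0; -25 75.0; -20 79.0; -15 79.0; -10 80.0; -5 62.0; 0 62.0; 5 61.0; 10 61.0; 15 61.0; 20 62.0; 25 81.0; 30 86.0; 35 86.0; 40 87.0; 45 87.0; 50 88.0; 55 87.0; 60 88.0; 65 90.0; 70 88.0; 75 89.0; 80 83.0; 85 77.0; 90 83.0; 95 84.0; 100 86.0; 105 91.0; 110 91.0; 115 90.0; 120 90.0; 125 91.0; 130 91.0; 135 90.0; 140 90.0; 145 90.0; 150 91.0; 155 91.0; 160 91.0; 165 91.0; 170 88.0; 175 None;
```

View pics/w1c.png

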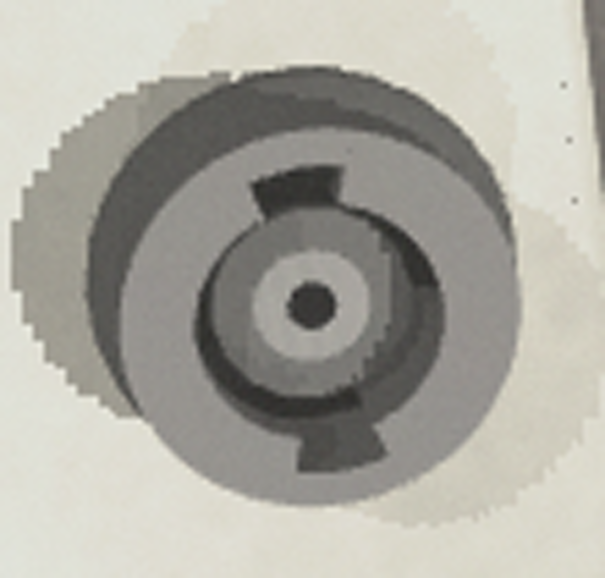

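Emit:
move_arm(targets=[-12, 0, -56, 0, 0, 0, -12, 0, -56, 0, 0, 0, -12, 0, -56, 0, 0, 0, -12, 0, -56, 0, 0, 0, -12, 0, -56, 0, 0, 0])

```text
time_s: 2.7
position: [0.4551, -0.0728, 0.2995]
tool_rot: [[1.0, 0.001, 0.001], [-0.001, -0.0, 1.0], [0.001, -1.0, -0.0]]
ft_force: [1.5, 0.6, -0.8]
grip_width: 0.0851
```

Emit:
move_arm(targets=[-12, 0, -56, 0, 0, 0, -12, 0, -56, 0, 0, 0, 0, 0, 0, 0, 0, 0, 0, 0, 0, 0, 0, 0, 0, 0, 0, 0, 0, 0])

```text
time_s: 3.32
position: [0.4319, -0.182, 0.2995]
tool_rot: [[1.0, 0.0, -0.001], [0.001, 0.0, 1.0], [0.0, -1.0, 0.0]]
ft_force: [-0.5, 0.1, 0.3]
grip_width: 0.0854
```

```bash

python3 - <<'E'
from h import *
from scipy.optimize import least_squares
d=snap("w2");c=cloud(d)
P=c[(abs(c[...,0]-.475)<.06)&(abs(c[...,1]+.18)<.05)&(c[...,2]<.14)]
print(len(P),np.percentile(P[:,2],99.5))
for lo,hi,r in((.05,.112,.017),):
    Q=P[(P[:,2]>lo)&(P[:,2]<hi)]
    f=least_squares(lambda a:np.hypot(Q[:,0]-a[0],Q[:,1]-a[1])-r,[.475,-.18],loss="soft_l1",f_scale=.001)
    print(f.x,len(Q),np.sqrt(np.mean(f.fun**2)))
print(proj(d,[.474,-.183,.06]))
u,v=map(int,proj(d,[.474,-.183,.04]))
x0=max(u-70,0);y0=max(v-70,0);print(x0,y0)
cv2.imwrite("pics/w2c.png",cv2.resize(d["pixels"][y0:y0+140,x0:x0+140],None,fx=4,fy=4,interpolation=2)[:,:,::-1])
E
```

```text
3.325 [ 0.4319 -0.182   0.2995] [[1.0, 0.0002, -0.001], [0.001, 0.0, 1.0], [0.0002, -1.0, 0.0]] [ -37.4   11.2   79.6    0.    89.2 -127.4]
6319 0.13088291988624481
[ 0.47168455 -0.18259154] 443 0.0002287519468530717
[275.16922431 208.70656517]
205 133
```

View pics/w2.png

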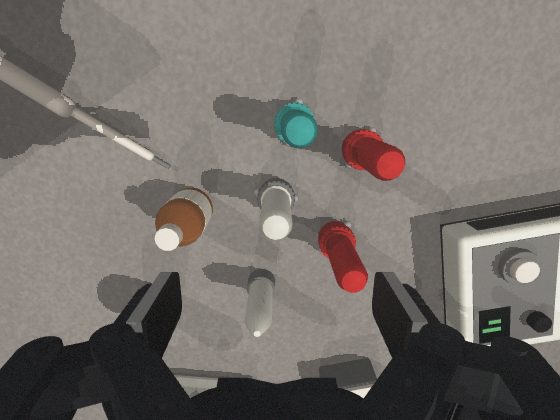

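View pics/w2c.png

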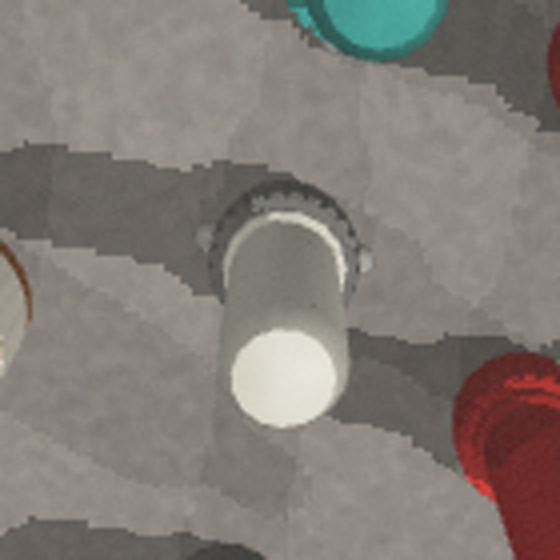

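The sample tube at (275,205) in the wrist picture is off-white with a grey cap and steel pins at (256,192) and (296,199). The other candidates are ruled out: the two reds at (345,250) and (375,155) and the turquoise one at (297,125) by colour, and the plain tube at (260,300) because it has no pins.

```bash

python3 - <<'E'
from h import *
d=load("w2")
c=cloud(d);
for z in (.007,.010):
    a=ray_at(d,255.7,192.1,z);b=ray_at(d,295.9,198.3,z);print(a,b,(a+b)/2,np.linalg.norm(a-b),np.degrees(np.arctan2((b-a)[1],(b-a)[0])))
E
```

```text
[ 0.46801911 -0.20904544  0.007     ] [ 0.47649848 -0.1554862   0.007     ] [ 0.4722588  -0.18226582  0.007     ] 0.05422630645357283 81.00373573435353
[ 0.46721026 -0.20885386  0.01      ] [ 0.47563012 -0.15567048  0.01      ] [ 0.47142019 -0.18226217  0.01      ] 0.05384576592622885 81.00373573435347
```

Emit:
move_arm(targets=[40, 0, 0, 0, 0, 0, 0, 50, 0, 0, 0, 0, 0, 60, 0, 0, 0, 0, 0, 60, 0, 0, 0, 0, 0, 30, 0, 0, 0, 0])

```text
time_s: 4.0
position: [0.471, -0.1815, 0.0967]
tool_rot: [[1.0, -0.003, -0.001], [0.001, 0.002, 1.0], [-0.003, -1.0, 0.002]]
ft_force: [0.8, -0.2, 0.1]
grip_width: 0.0852
```

Emit:
move_arm(targets=[0, 20, 0, 0, 0, 0, 0, 0, 0, 0, 0, 0, 0, 0, 0, 0, 0, 0, 0, 0, 0, 0, 0, 0, 0, 0, 0, 0, 0, 0])

```text
time_s: 4.62
position: [0.4719, -0.1833, 0.08]
tool_rot: [[1.0, 0.001, 0.001], [-0.001, -0.001, 1.0], [0.001, -1.0, -0.001]]
ft_force: [0.5, -0.3, -0.0]
grip_width: 0.0856
```

```bash

python3 - <<'E'
from h import *
d=snap("w3")
E
```

```text
4.625 [ 0.4719 -0.1833  0.08  ] [[1.0, 0.001, 0.0007], [-0.0007, -0.0007, 1.0], [0.001, -1.0, -0.0007]] [ -34.6   27.9   94.6   -0.    57.5 -124.6]
```

View pics/w3.png

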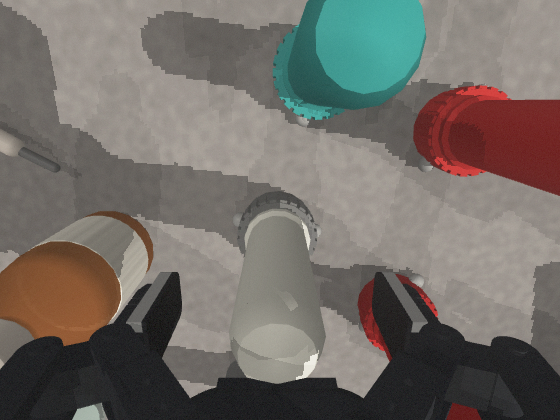

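The tube stands centred between the open fingers, with its cap at (278,215) and pins at (237,220) and (318,233). No neighbour is in the fingers' way.

```bash

python3 - <<'E'
from h import *
from scipy.optimize import least_squares
d=load("w3");c=cloud(d)
P=c[(abs(c[...,0]-.472)<.04)&(abs(c[...,1]+.183)<.03)&(c[...,2]<.14)]
for lo,hi,r in((.042,.08,.017),(.08,.112,.017)):
    Q=P[(P[:,2]>lo)&(P[:,2]<hi)]
    f=least_squares(lambda a:np.hypot(Q[:,0]-a[0],Q[:,1]-a[1])-r,[.475,-.18],loss="soft_l1",f_scale=.001)
    print(f.x,len(Q),np.sqrt(np.mean(f.fun**2)))
a=ray_at(d,237,220,.007);b=ray_at(d,318,233,.007);print(a,b,(a+b)/2,np.degrees(np.arctan2((b-a)[1],(b-a)[0])))
E
```

```text
[ 0.47168328 -0.18266587] 1700 0.00023909251860310658
[ 0.4716859 -0.1826743] 2819 0.00027265192716082045
[ 0.46804625 -0.20908204  0.007     ] [ 0.47732948 -0.15493702  0.007     ] [ 0.47268786 -0.18200953  0.007     ] 80.27115840440072
```

Emit:
move_arm(targets=[0, 1, 0, 0, 0, 0, 0, 0, 0, 0, 0, 0, 0, 0, 0, 0, 0, 0, 0, 0, 0, 0, 0, 0, 0, 0, 0, 0, 0, 0], hand=-1, squeeze=60)

```text
time_s: 5.3
position: [0.4719, -0.1833, 0.0785]
tool_rot: [[1.0, 0.0, 0.001], [-0.001, -0.0, 1.0], [0.0, -1.0, -0.0]]
ft_force: [1.4, -0.7, 3.0]
grip_width: 0.0326
```

Emit:
move_arm(targets=[0, 0, 0, 0, 0, 0, 0, 0, 0, 0, 0, 0, 0, 0, 0, 0, 0, 0, 0, 0, 0, 0, 0, 0, 0, 0, 0, 0, 0, 0])

```text
time_s: 5.92
position: [0.4719, -0.1833, 0.0785]
tool_rot: [[1.0, 0.0, 0.001], [-0.001, -0.0, 1.0], [0.0, -1.0, -0.0]]
ft_force: [0.9, -0.3, 5.0]
grip_width: 0.0328
```

```bash

python3 - <<'E'
from h import *
d=snap("w4")
E
```

```text
5.925 [ 0.4719 -0.1833  0.0785] [[1.0, 0.0004, 0.0008], [-0.0008, -0.0002, 1.0], [0.0004, -1.0, -0.0002]] [ -34.7   28.1   94.6    0.    57.3 -124.6]
```

View pics/w4.png

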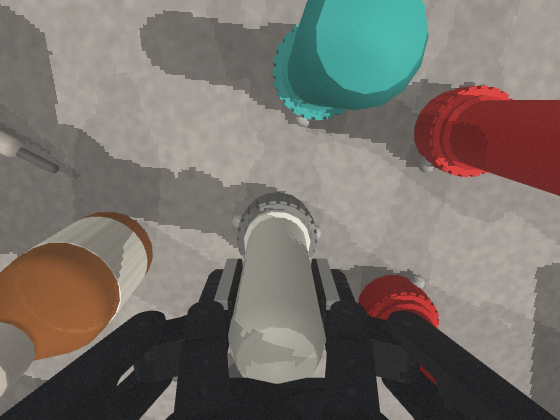

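Emit:
move_arm(targets=[0, -12, 0, 0, 0, 0, 0, -40, 0, 0, 0, 0, 0, -55, 0, 0, 0, 0, 0, -45, 0, 0, 0, 0, 0, -10, 0, 0, 0, 0])

```text
time_s: 6.6
position: [0.4721, -0.1835, 0.2431]
tool_rot: [[1.0, 0.004, 0.001], [-0.001, -0.003, 1.0], [0.004, -1.0, -0.003]]
ft_force: [0.1, -0.7, -1.5]
grip_width: 0.0326
```

```bash

python3 - <<'E'
from h import *
from scipy.optimize import least_squares
d=snap("w5");c=cloud(d)
print(ray_at(d,237,220,.170))
E
```

```text
6.6 [ 0.4721 -0.1835  0.2431] [[1.0, 0.0038, 0.0007], [-0.0007, -0.0028, 1.0], [0.0038, -1.0, -0.0028]] [ -34.6   17.2   80.8   -0.    81.8 -124.6]
[ 0.46845409 -0.20942177  0.17      ]
```

View pics/w5.png

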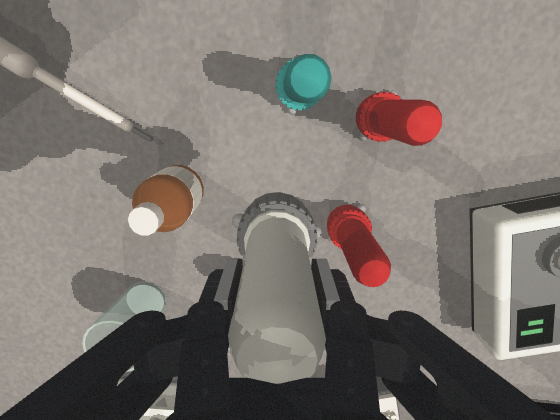

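The tube is lifted and sits in the same image position (pins at (237,220) and (318,232)), so it has not slipped. Next I carry it over the collar.

Emit:
move_arm(targets=[6, 0, 30, 0, 0, 0, 11, 0, 56, 0, 0, 0, 11, 0, 57, 0, 0, 0, 11, 0, 57, 0, 0, 0, 11, 0, 57, 0, 0, 0])

```text
time_s: 7.28
position: [0.5213, 0.0756, 0.2385]
tool_rot: [[1.0, -0.004, 0.001], [-0.001, 0.0, 1.0], [-0.004, -1.0, 0.0]]
ft_force: [1.4, -0.0, -1.5]
grip_width: 0.0326
```

Emit:
move_arm(targets=[11, 0, 57, 0, 0, 0, 11, 0, 57, 0, 0, 0, 9, 0, 48, 0, 0, 0, 5, 0, 30, 0, 0, 0, 0, 0, 0, 0, 0.15, 0])

```text
time_s: 7.9
position: [0.5573, 0.2677, 0.2375]
tool_rot: [[0.989, -0.004, 0.151], [-0.151, -0.001, 0.989], [-0.004, -1.0, -0.002]]
ft_force: [-0.1, -1.0, -2.4]
grip_width: 0.0326
```

Emit:
move_arm(targets=[0, 0, 0, 0, 0.18, 0, 0, 0, 0, 0, 0.18, 0, 0, 0, 0, 0, 0.18, 0, 0, 0, 0, 0, 0.18, 0, 0, 0, 0, 0, 0.18, 0])

```text
time_s: 8.52
position: [0.5575, 0.2655, 0.238]
tool_rot: [[0.492, -0.004, 0.871], [-0.871, -0.001, 0.492], [-0.001, -1.0, -0.004]]
ft_force: [-0.4, 0.4, -1.1]
grip_width: 0.0329
```

Emit:
move_arm(targets=[0, 0, 0, 0, 0.16, 0, 0, 0, 0, 0, 0, 0, 0, 0, 0, 0, 0, 0, 0, 0, 0, 0, 0, 0, 0, 0, 0, 0, 0, 0])

```text
time_s: 9.15
position: [0.5581, 0.2657, 0.2402]
tool_rot: [[0.353, -0.0, 0.936], [-0.936, -0.0, 0.353], [0.0, -1.0, -0.0]]
ft_force: [-0.4, 0.3, -1.2]
grip_width: 0.0327
```

```bash

cat > gap.py <<'E'
from h import *
import sys
d=snap(sys.argv[1])
from rig import env
s=env.observe();R=s["tool_rot"];p=s["position"]
tx=np.array([.5585,.2656])-p[:2]
print("yaw",np.degrees(np.arctan2(R[1,0],R[0,0])),"target err world",tx*1000,"tool x,z mm",1000*tx@R[:2,0],1000*tx@R[:2,2],"F",s["ft_force"],"underside",p[2]-.0785)
E
python3 gap.py w6
```

```text
9.15 [0.5581 0.2657 0.2402] [[0.3531, -0.0001, 0.9356], [-0.9356, -0.0001, 0.3531], [0.0, -1.0, -0.0001]] [14.5 28.8 62.6 -0.  88.7 -6.2]
yaw -69.33467602133129 target err world [ 0.45570069 -0.11514129] tool x,z mm 0.26855355329162534 0.38574553862248734 F [ 1.11363756  0.35063245 -1.94933706] underside 0.16177134141366667
```

View pics/w6.png

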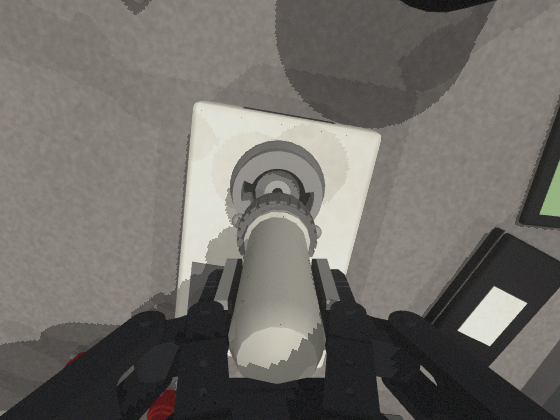

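The tube hangs over the collar with its pins at (237,219) and (318,232). The collar behind is centred near (278,185), with slots at (248,190) and (306,203). I'll check the collar centre from this rotated view.

```bash

python3 - <<'E'
from h import *
from scipy.optimize import least_squares
d=load("w6");c=cloud(d)
m=(abs(c[...,0]-.558)<.06)&(abs(c[...,1]-.262)<.06)&(c[...,2]>.087)&(c[...,2]<.0945)
Q=c[m];print(len(Q))
cs,_=cv2.findContours(m.astype(np.uint8),cv2.RETR_EXTERNAL,cv2.CHAIN_APPROX_NONE)
k=np.concatenate(cs)[:,0];X=np.array([ray_at(d,u,v,.09)[:2] for u,v in k])
r=np.hypot(X[:,0]-.5585,X[:,1]-.2656);X=X[(r>.036)&(r<.044)]
f=least_squares(lambda a:np.hypot(X[:,0]-a[0],X[:,1]-a[1])-.04,[.556,.262],loss="soft_l1",f_scale=.0007);print(f.x,len(X))
# tube body axis per this view
R=d["R"]
Q=c[(np.hypot(c[...,0]-.558,c[...,1]-.2657)<.022)&(c[...,2]>.205)&(c[...,2]<.275)]
g=least_squares(lambda a:np.hypot(Q[:,0]-a[0],Q[:,1]-a[1])-.017,[.558,.265],loss="soft_l1",f_scale=.0007);print("tube",g.x,len(Q))
for (u,v) in ((237,219),(318,232)): print(ray_at(d,u,v,.169))
for (u,v) in ((247,190),(306,203)): print(ray_at(d,u,v,.088))
cv2.imwrite("pics/w6c.png",cv2.resize(d["pixels"][130:260,210:350],None,fx=4.3,fy=4.3,interpolation=2)[:,:,::-1])
E
```

```text
2300
[0.55922513 0.26550153] 178
tube [0.55824647 0.26655837] 6041
[0.53214329 0.26225892 0.169     ]
[0.58556038 0.27263121 0.169     ]
[0.53242727 0.26070264 0.088     ]
[0.58616193 0.26809124 0.088     ]
```

View pics/w6c.png

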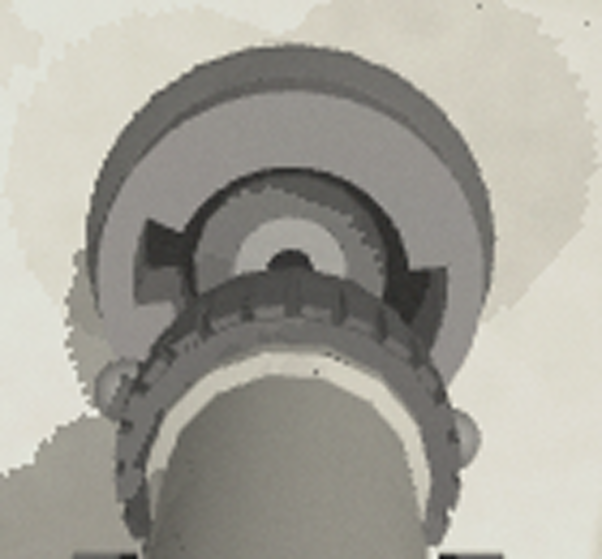

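Emit:
move_arm(targets=[0.7, 10, 0.6, 0, 0, 0, 0, 25, 0, 0, 0, 0, 0, 22, 0, 0, 0, 0, 0, 8, 0, 0, 0, 0, 0, 0, 0, 0, 0, 0])

```text
time_s: 9.82
position: [0.5588, 0.2653, 0.175]
tool_rot: [[0.352, -0.001, 0.936], [-0.936, -0.0, 0.352], [-0.0, -1.0, -0.001]]
ft_force: [0.4, 0.1, -0.9]
grip_width: 0.0323
```

Emit:
move_arm(targets=[0, 3, 0, 0, 0, 0, 0, 3, 0, 0, 0, 0, 0, 3, 0, 0, 0, 0, 0, 2, 0, 0, 0, 0, 0, 0, 0, 0, 0, 0])

```text
time_s: 10.45
position: [0.5588, 0.2653, 0.1642]
tool_rot: [[0.352, -0.0, 0.936], [-0.936, -0.0, 0.352], [-0.0, -1.0, -0.0]]
ft_force: [0.7, -0.5, -0.3]
grip_width: 0.0325
```

```bash
python3 gap.py w7
```

```text
10.45 [0.5588 0.2653 0.1642] [[0.3523, -0.0003, 0.9359], [-0.9359, -0.0001, 0.3523], [-0.0, -1.0, -0.0003]] [14.4 32.  69.7  0.  78.3 -6.2]
yaw -69.37427254686763 target err world [-0.37822006  0.31554836] tool x,z mm -0.4285547016866518 -0.2428210315053026 F [-0.57077006  0.10788203 -1.93813379] underside 0.0858190923252652
```

View pics/w7.png

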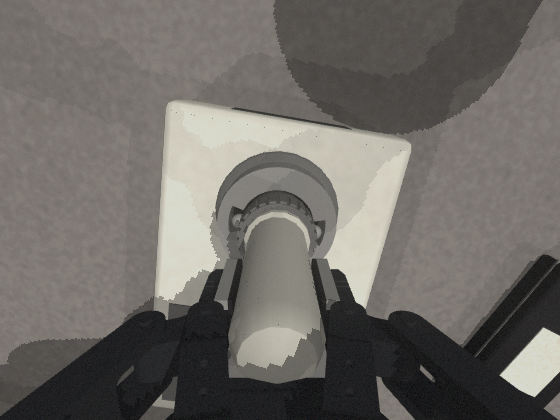

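The cap is in the mouth and the pins at (238,219) and (318,231) sit in the slots, with no contact force. I keep going down.

Emit:
move_arm(targets=[0, 2, 0, 0, 0, 0, 0, 2, 0, 0, 0, 0, 0, 2, 0, 0, 0, 0, 0, 2, 0, 0, 0, 0, 0, 2, 0, 0, 0, 0])

```text
time_s: 11.12
position: [0.5589, 0.2653, 0.1544]
tool_rot: [[0.352, 0.0, 0.936], [-0.936, 0.0, 0.352], [0.0, -1.0, 0.0]]
ft_force: [-1.8, -0.3, 1.0]
grip_width: 0.0329
```

Emit:
move_arm(targets=[0, 2, 0, 0, 0, 0, 0, 2, 0, 0, 0, 0, 0, 2, 0, 0, 0, 0, 0, 0, 0, 0, 0, 0, 0, 0, 0, 0, 0, 0])

```text
time_s: 11.75
position: [0.5589, 0.2653, 0.1488]
tool_rot: [[0.352, 0.0, 0.936], [-0.936, 0.0, 0.352], [0.0, -1.0, 0.0]]
ft_force: [-2.0, -1.1, 5.7]
grip_width: 0.0323
```

```bash
python3 gap.py w8
```

```text
11.75 [0.5589 0.2653 0.1488] [[0.3523, 0.0005, 0.9359], [-0.9359, 0.0001, 0.3523], [0.0001, -1.0, 0.0005]] [14.4 32.8 70.9 -0.  76.2 -6.2]
yaw -69.37402144753382 target err world [-0.39280528  0.32252286] tool x,z mm -0.44022106729358895 -0.2540125381908935 F [-2.10788476 -0.46408549  6.33003241] underside 0.07025331993335619
```

View pics/w8.png

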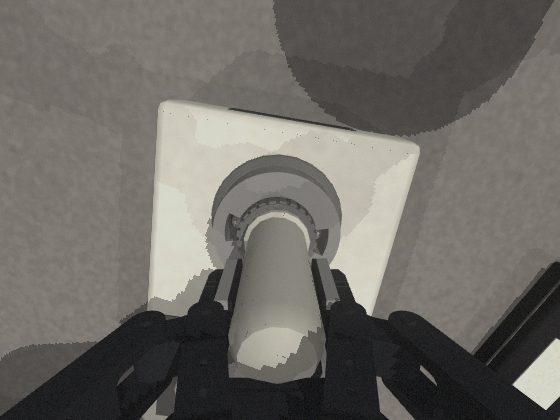

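Emit:
move_arm(targets=[-0.2, 2, -0.2, 0, 0, 0, -0.2, 2, 0, 0, 0, 0, 0, 0.5, 0, 0, 0, 0, 0, 0, 0, 0, 0, 0, 0, 0, 0, 0, 0, 0])

```text
time_s: 12.42
position: [0.5588, 0.2654, 0.1449]
tool_rot: [[0.352, 0.002, 0.936], [-0.936, -0.0, 0.352], [0.001, -1.0, 0.001]]
ft_force: [-2.8, -2.3, 9.4]
grip_width: 0.0327
```

```bash
python3 gap.py w9
```

```text
12.425 [0.5588 0.2654 0.1449] [[0.3523, 0.0016, 0.9359], [-0.9359, -0.0002, 0.3523], [0.0007, -1.0, 0.0014]] [14.5 33.  71.3 -0.  75.7 -6.1]
yaw -69.37311390862871 target err world [-0.30994876  0.16827743] tool x,z mm -0.26667884429777805 -0.23079792502713348 F [-3.0115352  -2.09695359  8.96686934] underside 0.06633788777073656
```

Emit:
move_arm(targets=[0, 0.7, 0, 0, 0.05, 0, 0, 0, 0, 0, 0.13, 0, 0, 0, 0, 0, 0.13, 0, 0, 0, 0, 0, 0.13, 0, 0, 0, 0, 0, 0, 0])

```text
time_s: 13.1
position: [0.5595, 0.2657, 0.1445]
tool_rot: [[-0.081, 0.004, 0.997], [-0.997, 0.001, -0.081], [-0.001, -1.0, 0.004]]
ft_force: [0.1, 0.1, 8.9]
grip_width: 0.0326
```

```bash
python3 gap.py w10; python3 -c "
from rig import env;print(env.observe()['wrist_torque'])"
```

```text
13.1 [0.5595 0.2657 0.1445] [[-0.0814, 0.0037, 0.9967], [-0.9967, 0.0008, -0.0814], [-0.0011, -1.0, 0.0036]] [14.5 33.  71.3 -0.  75.5 19.1]
yaw -94.61393171914992 target err world [-0.99581505 -0.14678677] tool x,z mm 0.22641559242415538 -0.9807731946238404 F [0.33673549 0.35311873 9.07445494] underside 0.06601304384035926
[-0.09981162  0.19214054  0.00462277]
```

View pics/w10.png

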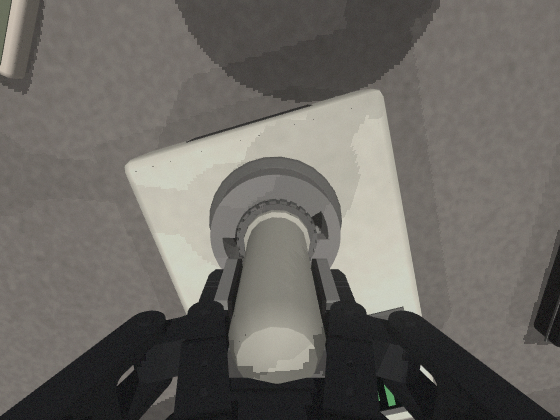

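The slots at (320,222) and (232,243) are now empty, so the pins are under the lip, and there is no turning resistance. I finish the quarter turn.

Emit:
move_arm(targets=[0, 0, 0, 0, 0.14, 0, 0, 0, 0, 0, 0.14, 0, 0, 0, 0, 0, 0.14, 0, 0, 0, 0, 0, 0.14, 0, 0, 0, 0, 0, 0.14, 0])

```text
time_s: 13.78
position: [0.5596, 0.2657, 0.1445]
tool_rot: [[-0.706, 0.004, 0.708], [-0.708, 0.001, -0.706], [-0.003, -1.0, 0.002]]
ft_force: [-0.6, -0.2, 8.7]
grip_width: 0.0325
```

Emit:
move_arm(targets=[0, 0, 0, 0, 0.14, 0, 0, 0, 0, 0, 0.14, 0, 0, 0, 0, 0, 0.14, 0, 0, 0, 0, 0, 0.012, 0, 0, 0, 0, 0, 0, 0])

```text
time_s: 14.4
position: [0.5596, 0.2658, 0.1445]
tool_rot: [[-0.936, 0.004, 0.351], [-0.351, 0.001, -0.936], [-0.004, -1.0, 0.0]]
ft_force: [0.4, -0.8, 9.3]
grip_width: 0.0324
```

```bash
python3 gap.py w11; python3 -c "
from rig import env;print(env.observe()['wrist_torque'])"
```

```text
14.4 [0.5596 0.2658 0.1445] [[-0.9364, 0.0038, 0.3509], [-0.3509, 0.0009, -0.9364], [-0.0039, -1.0, 0.0005]] [14.5 33.  71.3 -0.  75.5 83.9]
yaw -159.44870352275439 target err world [-1.07058889 -0.1728335 ] tool x,z mm 1.0631190229479053 -0.2139894593139515 F [-0.37892818 -0.79977293  9.9842325 ] underside 0.066063323124132
[-0.09434331  0.11629923 -0.04009917]
```

View pics/w11.png

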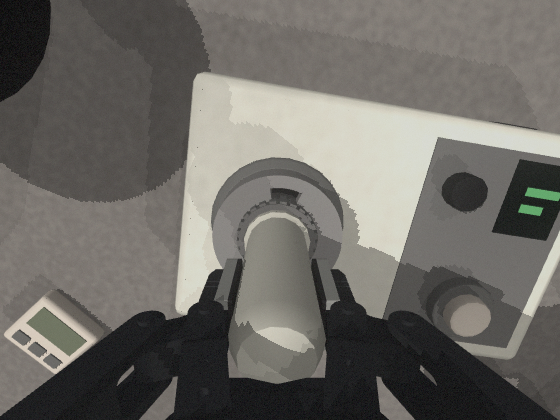

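Emit:
move_arm(targets=[0, -2, 0, 0, 0, 0, 0, -2, 0, 0, 0, 0, 0, -1.5, 0, 0, 0, 0, 0, 0, 0, 0, 0, 0, 0, 0, 0, 0, 0, 0])

```text
time_s: 15.08
position: [0.5594, 0.2657, 0.1493]
tool_rot: [[-0.936, 0.003, 0.351], [-0.351, 0.001, -0.936], [-0.003, -1.0, 0.0]]
ft_force: [1.0, 0.5, 5.4]
grip_width: 0.0325
```

```bash
python3 gap.py w12; python3 -c "
from rig import env;print(env.observe()['wrist_torque'])"
```

```text
15.075 [0.5594 0.2657 0.1493] [[-0.9364, 0.003, 0.351], [-0.351, 0.0007, -0.9364], [-0.003, -1.0, 0.0004]] [14.5 32.8 70.9 -0.  76.2 83.9]
yaw -159.44983998511762 target err world [-0.9218184  -0.10804891] tool x,z mm 0.9010829162757974 -0.22240903683291333 F [ 0.41442905 -0.3151782   5.2743336 ] underside 0.07080906032411523
[-0.01291501 -0.23569885 -0.05576634]
```

Emit:
move_arm(targets=[0, -1, 0, 0, 0, 0, 0, -1, 0, 0, 0, 0, 0, -0.5, 0, 0, 0, 0, 0, 0, 0, 0, 0, 0, 0, 0, 0, 0, 0, 0])

```text
time_s: 15.75
position: [0.5587, 0.2656, 0.1511]
tool_rot: [[-0.936, 0.0, 0.351], [-0.351, 0.0, -0.936], [-0.0, -1.0, 0.0]]
ft_force: [2.4, -0.0, 4.4]
grip_width: 0.0325
```

```bash
python3 gap.py w13; python3 -c "
from rig import env;print(env.observe()['wrist_torque'])"
```

```text
15.75 [0.5587 0.2656 0.1511] [[-0.9363, 0.0003, 0.3512], [-0.3512, 0.0001, -0.9363], [-0.0003, -1.0, 0.0]] [14.5 32.7 70.8  0.  76.6 83.9]
yaw -159.4412961586939 target err world [-0.12528771  0.00407244] tool x,z mm 0.11587838355586806 -0.047809970737382315 F [ 3.94838481 -0.1621367   3.10838348] underside 0.07261244863097087
[ 0.08050549 -0.73168608 -0.00859589]
```

View pics/w13.png

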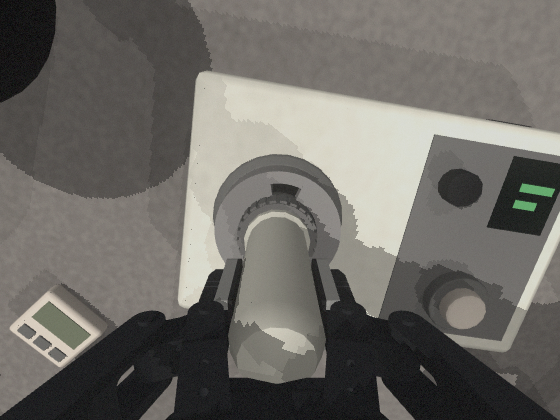

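Emit:
move_arm(targets=[0, 0, 0, 0, 0, 0, 0, 0, 0, 0, 0, 0, 0, 0, 0, 0, 0, 0, 0, 0, 0, 0, 0, 0, 0, 0, 0, 0, 0, 0], hand=1)

```text
time_s: 16.42
position: [0.5585, 0.2656, 0.1511]
tool_rot: [[-0.936, -0.0, 0.351], [-0.351, -0.0, -0.936], [0.0, -1.0, -0.0]]
ft_force: [-0.2, -0.5, 0.4]
grip_width: 0.0853
```

```bash
cat > tube.py <<'E'
from h import *
import sys
from scipy.optimize import least_squares
d=snap(sys.argv[1]);c=cloud(d)
for lo,hi in((.112,.15),(.15,.182)):
    Q=c[(np.hypot(c[...,0]-.5585,c[...,1]-.2656)<.024)&(c[...,2]>lo)&(c[...,2]<hi)]
    if len(Q)>20:
        g=least_squares(lambda a:np.hypot(Q[:,0]-a[0],Q[:,1]-a[1])-.017,[.558,.265],loss="soft_l1",f_scale=.0007);print("tube",g.x,len(Q))
Q=c[(np.hypot(c[...,0]-.5585,c[...,1]-.2656)<.03)&(c[...,2]>.15)&(c[...,2]<.23)];print("top",np.percentile(Q[:,2],[95,99,99.8]))
cv2.imwrite(f"pics/{sys.argv[1]}c.png",cv2.resize(d["pixels"][130:330,180:380],None,fx=3,fy=3,interpolation=2)[:,:,::-1])
E
python3 tube.py w14
```

```text
16.425 [0.5585 0.2656 0.1511] [[-0.9363, -0.0002, 0.3512], [-0.3512, -0.0001, -0.9363], [0.0002, -1.0, -0.0]] [14.5 32.7 70.8  0.  76.6 83.9]
tube [0.55967481 0.2662578 ] 1659
tube [0.55965644 0.26629956] 2727
top [0.22829298 0.22951374 0.22990239]
```

View pics/w14c.png

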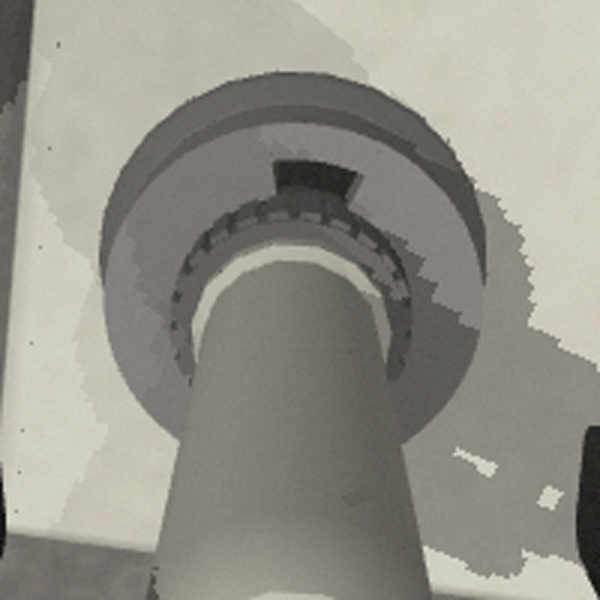

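Emit:
move_arm(targets=[0, -15, 0, 0, 0, 0, 0, -35, 0, 0, 0, 0, 0, -40, 0, 0, 0, 0, 0, -40, 0, 0, 0, 0, 0, -10, 0, 0, 0, 0])

```text
time_s: 17.1
position: [0.559, 0.2658, 0.295]
tool_rot: [[-0.936, 0.006, 0.351], [-0.351, 0.002, -0.936], [-0.006, -1.0, 0.001]]
ft_force: [-0.9, -1.0, -0.2]
grip_width: 0.0856
```

Emit:
move_arm(targets=[0, 0, 0, 0, 0, 0, 0, 0, 0, 0, 0, 0, 0, 0, 0, 0, 0, 0, 0, 0, 0, 0, 0, 0, 0, 0, 0, 0, 0, 0])

```text
time_s: 17.73
position: [0.5585, 0.2656, 0.2909]
tool_rot: [[-0.936, -0.0, 0.351], [-0.351, -0.0, -0.936], [0.0, -1.0, -0.0]]
ft_force: [-0.5, 0.1, 0.0]
grip_width: 0.0857
```

```bash
python3 tube.py w15; python3 - <<'E'
from h import *
from rig import get_image
for n in("top","scene"):
    d=get_image(n);c=cloud(d)
    Q=c[(np.hypot(c[...,0]-.5585,c[...,1]-.2656)<.03)&(c[...,2]>.12)&(c[...,2]<.225)]
    print(n,len(Q),np.percentile(Q[:,2],[90,99]) if len(Q) else 0)
    cv2.imwrite(f"pics/{n}2.png",d["pixels"][:,:,::-1])
E
```

```text
17.725 [0.5585 0.2656 0.2909] [[-0.9363, -0.0005, 0.3512], [-0.3512, -0.0001, -0.9363], [0.0005, -1.0, -0.0001]] [14.5 27.5 56.6  0.  95.9 83.9]
tube [0.55963964 0.26629101] 284
tube [0.55963314 0.26632516] 342
top [0.2040862  0.20473701 0.20518723]
top 274 [0.20446564 0.20731773]
scene 624 [0.20046008 0.2027468 ]
```

View pics/w15.png

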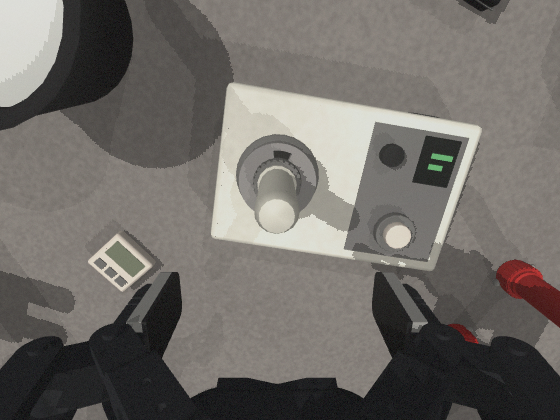

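View pics/scene2.png

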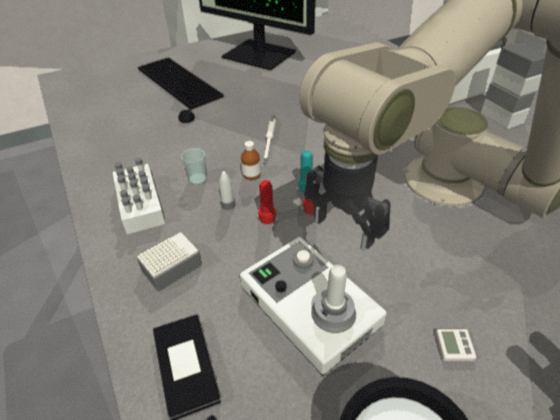

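The tube stands upright and free in the collar with the slot empty. Its tip reads about 204 mm, against 203 expected when locked (208 unlocked). Next, the start button at (398,235).

```bash
python3 - <<'E'
from h import *
d=load("w15");c=cloud(d)
m=(np.hypot(c[...,0]-.5455,c[...,1]-.116)<.03)&(c[...,2]>.074)&(c[...,2]<.086)
Q=c[m];print(len(Q),np.median(Q[:,2]),Q.mean(0))
g=(d["pixels"].min(-1)>170)&(np.hypot(c[...,0]-.5455,c[...,1]-.116)<.03)
v,u=np.nonzero(g);print(u.mean(),v.mean(),len(u),ray_at(d,u.mean(),v.mean(),.079))
from rig import env
s=env.observe();R=s["tool_rot"];e=np.array([.5455,.1161,.1])-s["position"];print(R.T@e*1000)
E
```

```text
576 0.08204058966931801 [0.54711806 0.1183259  0.08142197]
397.84841628959276 236.3733031674208 442 [0.54561244 0.11511758 0.079     ]
[ 64.67234853 191.08374057 135.37025968]
```

Emit:
move_arm(targets=[16, 0, 34, 0, 0, 0, 21, 0, 44, 0, 0, 0, 20, 0, 41, 0, 0, 0, 8, 0, 16, 0, 0, 0, 0, 0, 0, 0, 0, 0], hand=-1)

```text
time_s: 18.5
position: [0.5452, 0.116, 0.2913]
tool_rot: [[-0.937, 0.0, 0.35], [-0.35, 0.0, -0.937], [-0.0, -1.0, -0.0]]
ft_force: [0.3, 0.6, -0.7]
grip_width: 0.0
```

Emit:
move_arm(targets=[0, 40, 0, 0, 0, 0, 0, 55, 0, 0, 0, 0, 0, 55, 0, 0, 0, 0, 0, 33, 0, 0, 0, 0, 0, 0, 0, 0, 0, 0])

```text
time_s: 19.12
position: [0.5442, 0.1177, 0.1062]
tool_rot: [[-0.936, -0.005, 0.352], [-0.352, 0.0, -0.936], [0.004, -1.0, -0.002]]
ft_force: [0.3, -0.1, 1.9]
grip_width: -0.0005
```

```bash
python3 - <<'E'
from h import *
snap("w16")
E
```

```text
19.125 [0.5442 0.1177 0.1062] [[-0.9358, -0.0048, 0.3525], [-0.3525, 0.0003, -0.9358], [0.0044, -1.0, -0.0019]] [ 0.  30.1 84.5  0.  65.8 69.4]
```

View pics/w16.png

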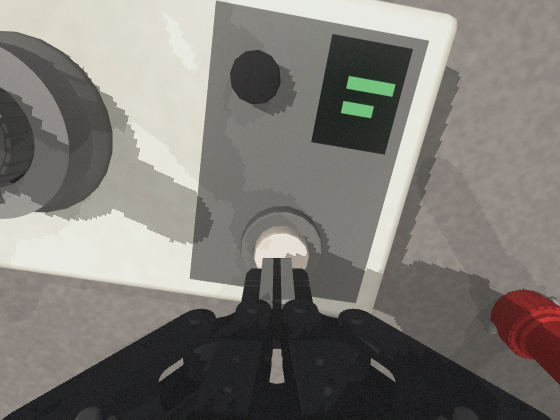

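The shut fingertips at (278,260) are over the button cap at (281,245). I press down step by step.

Emit:
move_arm(targets=[0, 6, 0, 0, 0, 0, 0, 6, 0, 0, 0, 0, 0, 4, 0, 0, 0, 0, 0, 2, 0, 0, 0, 0, 0, 0, 0, 0, 0, 0])

```text
time_s: 19.8
position: [0.5451, 0.1163, 0.0902]
tool_rot: [[-0.936, 0.0, 0.351], [-0.351, -0.0, -0.936], [-0.0, -1.0, 0.0]]
ft_force: [-0.8, 0.6, -0.7]
grip_width: -0.0003
```

Emit:
move_arm(targets=[0, 2, 0, 0, 0, 0, 0, 2, 0, 0, 0, 0, 0, 1, 0, 0, 0, 0, 0, 0, 0, 0, 0, 0, 0, 0, 0, 0, 0, 0])

```text
time_s: 20.42
position: [0.5452, 0.1163, 0.0853]
tool_rot: [[-0.936, 0.0, 0.351], [-0.351, -0.0, -0.936], [-0.0, -1.0, 0.0]]
ft_force: [0.4, -0.6, 4.8]
grip_width: -0.0003
```

Emit:
move_arm(targets=[0, 1, 0, 0, 0, 0, 0, 1, 0, 0, 0, 0, 0, 0, 0, 0, 0, 0, 0, 0, 0, 0, 0, 0, 0, 0, 0, 0, 0, 0])

```text
time_s: 21.05
position: [0.5453, 0.1163, 0.084]
tool_rot: [[-0.936, 0.001, 0.351], [-0.351, -0.0, -0.936], [-0.001, -1.0, 0.001]]
ft_force: [-2.3, -1.0, 12.5]
grip_width: 0.0001
```

```bash
python3 - <<'E'
from rig import env
s=env.observe();print(s["position"],s["ft_force"],s["wrist_torque"])
E
```

```text
[0.54526741 0.11632537 0.08395385] [-2.32148192 -1.00138349 12.45645665] [-0.09640777  0.45911445 -0.04353592]
```

```bash
python3 - <<'E'
from h import *
d=snap("w17");c=cloud(d)
m=(np.hypot(c[...,0]-.5455,c[...,1]-.116)<.014)
g=m&(d["pixels"].min(-1)>150);Q=c[g];print(len(Q),np.percentile(Q[:,2],[10,50,90]))
d0=load("w16");c0=cloud(d0);g=(np.hypot(c0[...,0]-.5455,c0[...,1]-.116)<.014)&(d0["pixels"].min(-1)>150);print(g.sum(),np.percentile(c0[g][:,2],[10,50,90]))
a=np.hstack([cv2.resize(x["pixels"][190:300,220:340],None,fx=3,fy=3) for x in(d0,d)])
cv2.imwrite("pics/btn.png",a[:,:,::-1])
E
```

```text
21.05 [0.5453 0.1163 0.084 ] [[-0.9363, 0.001, 0.3512], [-0.3512, -0.0002, -0.9363], [-0.0009, -1.0, 0.0005]] [-0.1 31.6 86.  -0.  62.3 69.3]
413 [0.07530363 0.07609714 0.07699327]
1008 [0.0814759  0.08234002 0.08311621]
```

View pics/btn.png

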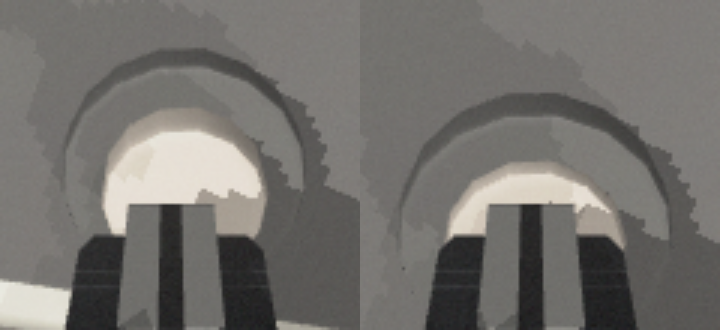

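The button top went from 82.3 to 76.1 mm in the picture, the full 6 mm. The right half of the picture shows it pressed in under the fingertips. Now I lift off.

Emit:
move_arm(targets=[0, -10, 0, 0, 0, 0, 0, -35, 0, 0, 0, 0, 0, -55, 0, 0, 0, 0, 0, -55, 0, 0, 0, 0, 0, -35, 0, 0, 0, 0])

```text
time_s: 21.72
position: [0.545, 0.1164, 0.2756]
tool_rot: [[-0.936, 0.002, 0.351], [-0.351, 0.0, -0.936], [-0.002, -1.0, 0.001]]
ft_force: [-0.2, -0.0, 0.2]
grip_width: 0.0003
```

Emit:
move_arm(targets=[0, 0, 0, 0, 0, 0, 0, 0, 0, 0, 0, 0, 0, 0, 0, 0, 0, 0, 0, 0, 0, 0, 0, 0, 0, 0, 0, 0, 0, 0])

```text
time_s: 22.35
position: [0.5451, 0.1164, 0.2727]
tool_rot: [[-0.936, -0.001, 0.351], [-0.351, 0.0, -0.936], [0.001, -1.0, -0.0]]
ft_force: [-0.4, 0.3, -0.0]
grip_width: 0.0002
```

```bash
python3 tube.py w18;python3 - <<'E'
from h import *
from rig import get_image
d=load("w18");c=cloud(d);m=(np.hypot(c[...,0]-.5455,c[...,1]-.116)<.012)&(d["pixels"].min(-1)>150);print("btn",m.sum(),np.median(c[m][:,2]))
for n in("top","scene"):
    d=get_image(n);cv2.imwrite(f"pics/{n}3.png",d["pixels"][:,:,::-1])
E
```

```text
22.35 [0.5451 0.1164 0.2727] [[-0.9363, -0.0008, 0.3511], [-0.3511, 0.0, -0.9363], [0.0007, -1.0, -0.0003]] [-0.1 21.4 69.5  0.  89.2 69.3]
tube [0.55972136 0.2666664 ] 829
tube [0.55970175 0.26672142] 1043
top [0.20401627 0.20484297 0.20529253]
btn 445 0.08256562105643947
```

View pics/w18.png

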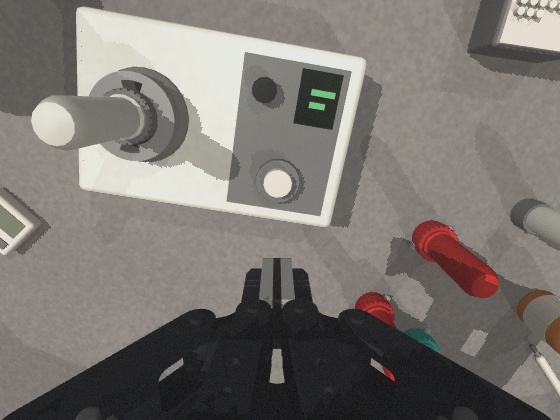

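View pics/scene3.png

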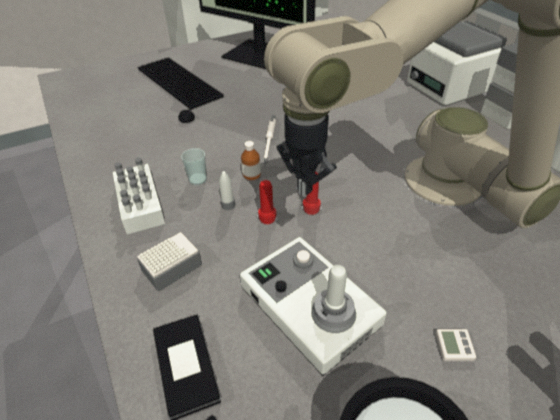

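The tube stands upright in the collar with both slots, (130,87) and (130,148), empty. The button at (278,183) is out again, and the bystanders are where they were.

```bash
python3 -c "
from rig import env;print(env.close_job())"
```

```text
the job is handed in; nothing more can be done
None
```

The job is handed in. The sample tube is locked in the homogeniser collar and let go, and the start button was pressed fully in after that and has come back out. The hand-in gave no verdict.

**What I did:** I took the off-white pinned tube at its grip point and carried it upright with its pins lined up with the slots. I pushed it to about 24 mm below the mouth (about 10 N), turned it 90° clockwise with no resistance, and let it up into the notches. I then opened the gripper and pressed the button. All of this took about 22 of the 59 s.

**Last checks:**
- **Tube locked:** Its tip stands at about 204–205 mm; 203 mm is expected when locked and 208 mm when not. Both slots are empty and the tube is upright. It is about 1–1.5 mm from the collar axis I measured, within the camera's accuracy. I did not measure the final pin angle in a picture; it follows from the 90° turn and the empty slots.
- **Start button:** Its top dropped from 82.3 to 76.1 mm when pressed and is back at 82.6 mm.
- **Surroundings:** In the pictures the plain tube, bottle and beaker stand where they did at the start. The gripper is clear of everything.

**Disagreement:** The button top reads about 82 mm on the wrist camera and about 80 mm on the other two, against 78 mm in the text. I therefore pressed by force, up to 12.5 N, and by the measured travel, not by the stated height.

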